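# Mount the abrasive wheel and its collar on a jeweller's grinder

## Task

Fit the grey abrasive wheel over the grinder's upright spindle so that it lies flat and fully down on the steel flange, and only after that put the dark steel collar over the same spindle so that it stands flat on the wheel. The wheel is brittle: lower it down the spindle, do not drop it. The solid round steel block without a hole is as big as the wheel but is not wanted: leave it where it lies.

Things in the scene. Friction and masses are not known exactly. Their poses are not given: they have to be found in the camera images.
- seat (a point): Centre of the top face of the grinder's steel flange, where the wheel lies, on the spindle's axis; z up. Fixed to the bench: round grey housing 110 mm in diameter, 40 mm high; on it the flange, diameter 48 mm, 25 mm high (this point is 65 mm above the bench); from here an upright spindle 52 mm tall, diameter 18 mm for the first 24 mm, then tapering to 6 mm at the tip.
- wheel_mid (a point): Centre (half-way up, 8 mm above its underside) of the grey abrasive wheel: a flat ring 64 mm in diameter and 16 mm thick with a 26 mm hole right through it, about 95 g, lying flat on the bench. z is its axis, up; both faces are alike. It can be gripped across its outer diameter in any direction.
- collar_mid (a point): Centre (half-way up, 15 mm above its underside) of the dark steel collar: a plain tube-like ring 40 mm in diameter and 30 mm tall with a 24 mm hole right through it, about 180 g, standing on the bench. z is its axis, up; both ends are alike. It can be gripped across its outer diameter in any direction.
- block_mid (a point): Centre (half-way up, 8 mm above its underside) of the round bench block: a solid bright steel disc 64 mm in diameter and 16 mm thick without a hole, about 400 g, lying flat on the bench. Not needed; leave it alone. Wheel, collar and block lie in three places around the grinder, which one where changes; they are at least 40 mm apart. A jar 50 mm tall and a hammer lie beyond them.

How it is judged (in metres and radians):
On the way:
1. the wheel lies flat, fully down on the flange around the spindle, let go, with the collar not yet on the spindle (z of wheel_mid in the frame of seat between 0.003 and 0.013 m and horizontal distance between wheel_mid and seat below 0.012 m and angle between the z axis of wheel_mid and the z axis of seat, either way round below 0.17 rad and contact force between the fingers and wheel below 0.1 N and horizontal distance between collar_mid and seat above 0.04 m), for 0.2 s.
At the end, for the whole second after the job is handed in: The wheel lies on the flange (its centre 8 mm above the flange's top, within 5 mm) and the collar stands on the wheel (its centre 31 mm above the flange's top, within 5 mm), each within 12 mm of the spindle's axis sideways and within about 10 degrees of level, both let go and at rest (z of wheel_mid in the frame of seat between 0.003 and 0.013 m and horizontal distance between each of wheel_mid, collar_mid and seat below 0.012 m and angle between the z axis of each of wheel_mid, collar_mid and the z axis of seat, either way round below 0.17 rad and contact force between the fingers and wheel below 0.1 N and z of collar_mid in the frame of seat between 0.026 and 0.036 m and contact force between the fingers and collar below 0.1 N and linear speed of each of wheel, collar below 0.03 m/s); the robot touches nothing.
It fails at once if the wheel is dropped at the spindle: let go, it falls at over 0.8 m/s (a free fall of more than about 30 mm) (contact force between the fingers and wheel below 0.05 N and linear speed of wheel above 0.8 m/s and horizontal distance between wheel_mid and seat below 0.06 m).
It fails at once if the solid steel block is moved more than 30 mm (distance of block_mid from where it was at the start of the episode above 0.03 m).
It also fails if it takes over 58 s, if anything falls off the work surface, if the arm or the gripper's body presses on something with over 40 N, if the wrist force passes 120 N, or if a joint passes its speed limit or range.

## Robot

A 6-joint arm with a two-finger parallel gripper is mounted at the origin on the work surface. World frame = base frame: x ahead of the robot, y to its left, z up, the work surface at z = 0. Lengths are in mm, angles in rad, forces in N, time in s.
With the tool pointing down it reaches from about 275 to 825 mm from the base axis. Payload 5.2 kg.
Tool frame: the origin (TCP) lies at the very end of the fingers, on their centre line; the grasp point (between the pads) lies 19 mm behind it; z points along the fingers, y is the direction in which the jaws open and shut (so a half turn about z gives the same grasp; the last joint's range is limited). The gripper opens to 93 mm and grips with 3 to 60 N. Pads are 15 mm wide; open, the fingers measure 128 mm over their backs; the gripper's body (75 mm by 188 mm) begins 65 mm behind the grasp point.
Start: joints at [-0.203, 0.259, 1.535, -0, 1.348, -0.203], TCP at [550.005, 0.023, 218.653] pointing down, gripper open.
Joint ranges: [-3.14, 3.14], [-0.91, 2.08], [0.19, 2.58], [-1.22, 4.36], [0.22, 2.71], [-3.12, 3.12]. Speed limits (rad/s): [2.57, 2.57, 3.14, 3.14, 3.14, 3.14].

## Interface

Orientations are given as [roll, pitch, yaw] about the fixed x, y, z axes, in that order (R = Rz(yaw) Ry(pitch) Rx(roll)).
In Python, from bench import robot gives the robot as it stands. The module is installed in compiled form; this text tells all that it offers. Calls block until the motion is done:
- robot.move_ptp(position, orientation): joint-space move of the TCP to a pose.
- robot.move_linear(position, ori=None, speed=150, f_stop=None): straight line of the TCP; ori=None keeps the orientation; speed is the mean speed in mm/s. With f_stop (N) it stops when the force on the tool has changed by that much, and returns True; else False.
- robot.move_j(angles): joint-space move.
- robot.move_gripper(opening): opening from 0.0 (shut) to 1.0 (fully open); the grip force is fixed at half the most; returns when the fingers have stopped.
- robot.sleep(seconds).
- robot.inverse_kinematics(position, orientation): joint angles nearest the present ones, or None.
- robot.get_image(name): name is "scene" or "side" or "wrist"; returns a dict with "img" (420x560x3 uint8, blue, green, red), "fovy" (degrees; the focal length in pixels is half the picture's height over the tangent of half this angle, whatever the lens; pixels are square), "cx", "cy" (the principal point, pixels), "eye" and "orientation" of the camera in the world. Camera axes: x right, y down, z forward; pixel columns grow to the right and rows downward; lengths in mm; the calibration is good to about 2 mm. A picture is of the moment at which its call begins. There is no depth.
A pose or a line that the arm cannot do raises robot.MotionError and nothing moves.
- robot.hand_in(): hands the job in, once; it reports no verdict.
Readings, each from a call of its own:
- robot.current_t(): time.
- robot.current_qpos(): joint angles.
- robot.current_joint_vel(): joint speeds.
- robot.current_joint_efforts(): joint torques, N m.
- robot.current_tcp_pos(): TCP position.
- robot.current_eef_rot(): TCP orientation.
- robot.current_contact_force(): force on the tool from outside, world axes, zero at the start.
- robot.current_ft_torque(): the same for the moment, N m.
- robot.current_gripper_width(): opening from 0.0 (shut) to 1.0 (fully open).
Only numpy, scipy, OpenCV 4.12 (cv2) and the standard library are available. Lean on these libraries where they do the work, as an engineer would, in place of code of your own. Each camera call takes 0.05 s, during which the arm holds its last target.

## Working session

There is one attempt and no reset: what is moved stays moved. The work goes in short steps, each a Python script; the robot and the scene stay as the last script left them, time stands still between calls to the robot, and variables do not carry over. Pictures are saved under pics/ and viewed, and the job is handed in when it is done.

```bash
mkdir -p pics; python3 - <<'E'
from bench import robot
import cv2,json
for n in ["scene","side","wrist"]:
    d=robot.get_image(n); cv2.imwrite(f"pics/{n}0.png",d["img"])
    print(n,{k:d[k] for k in d if k!="img"})
print(robot.current_t(),robot.current_eef_rot())
E
```

```text
scene {'fovy': 55.57904792696787, 'cx': 277.60799605866225, 'cy': 211.40759409244436, 'eye': array([927.91811101, 335.3411544 , 655.26086655]), 'orientation': array([-2.39183471,  0.00651275,  2.23787167])}
side {'fovy': 43.00949544470903, 'cx': 282.4151889586316, 'cy': 214.47521462086476, 'eye': array([ 174.71150845, -775.97384096,  678.86243957]), 'orientation': array([-2.18770228, -0.01162164, -0.40310896])}
wrist {'fovy': 68.8352300830153, 'cx': 275.25996666777564, 'cy': 205.72687183952843, 'eye': array([549.29410145,  82.59348107, 383.98097991]), 'orientation': array([ 2.84063187e+00,  2.45585016e-03, -5.52603067e-05])}
0.15 [-3.14021745e+00 -2.40864398e-04  1.57084377e+00]
```

View pics/scene0.png

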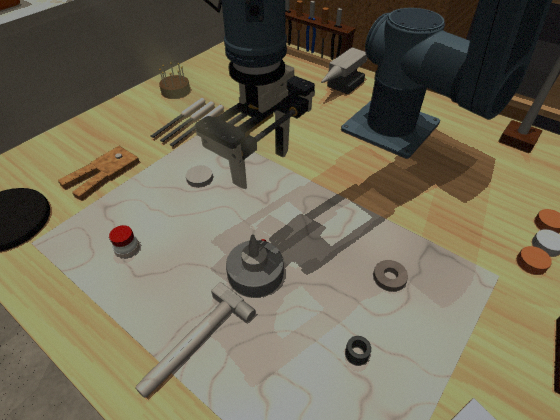

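View pics/side0.png

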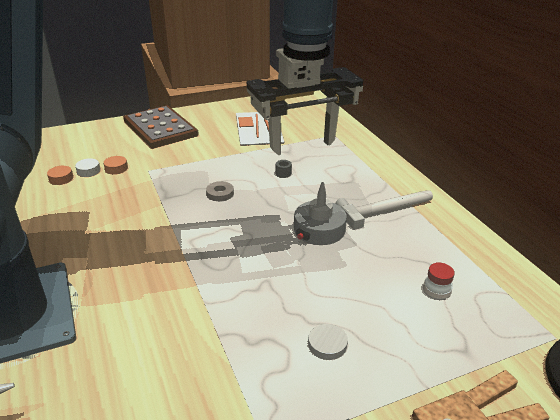

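View pics/wrist0.png

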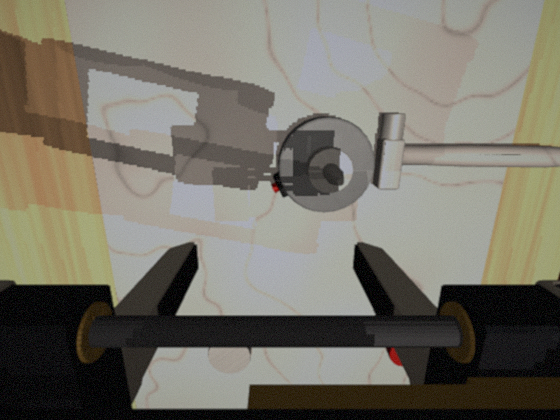

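Scene shows wheel (~390,275), collar (~358,350), block (199,176), grinder (255,265, tip ~253,236). Side view: wheel (220,190), collar (283,169), tip (322,183). I'll enlarge the crops.

```bash
cat > h.py <<'E'
import numpy as np,cv2
from scipy.spatial.transform import Rotation as R
def ray(d,u,v):
    f=210/np.tan(np.radians(d["fovy"]/2))
    c=np.array([(u-d["cx"])/f,(v-d["cy"])/f,1])
    return R.from_euler('xyz',d["orientation"]).as_matrix()@c
def onz(d,u,v,z):
    r=ray(d,u,v); e=np.array(d["eye"]); return e+r*(z-e[2])/r[2]
def proj(d,P):
    f=210/np.tan(np.radians(d["fovy"]/2))
    c=R.from_euler('xyz',d["orientation"]).as_matrix().T@(np.array(P,float)-d["eye"])
    return np.array([d["cx"]+f*c[0]/c[2],d["cy"]+f*c[1]/c[2]])
def ring(img,d,c,r,z,col,s=1,off=(0,0)):
    p=[ (proj(d,[c[0]+r*np.cos(a),c[1]+r*np.sin(a),z])-off)*s for a in np.linspace(0,6.3,60)]
    cv2.polylines(img,[np.int32(p)],True,col,1)
def crop(img,u,v,w,h,s):
    return cv2.resize(img[v:v+h,u:u+w],None,fx=s,fy=s,interpolation=cv2.INTER_CUBIC)
E
python3 - <<'E'
import cv2,numpy as np
from h import crop
s=cv2.imread("pics/scene0.png"); d=cv2.imread("pics/side0.png")
a=crop(s,340,250,100,120,5);cv2.imwrite("pics/c1.png",a)
cv2.imwrite("pics/c2.png",crop(s,215,220,100,85,6))
cv2.imwrite("pics/c3.png",crop(d,200,150,160,100,5))
E
```

```text
(no output)
```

View pics/c1.png

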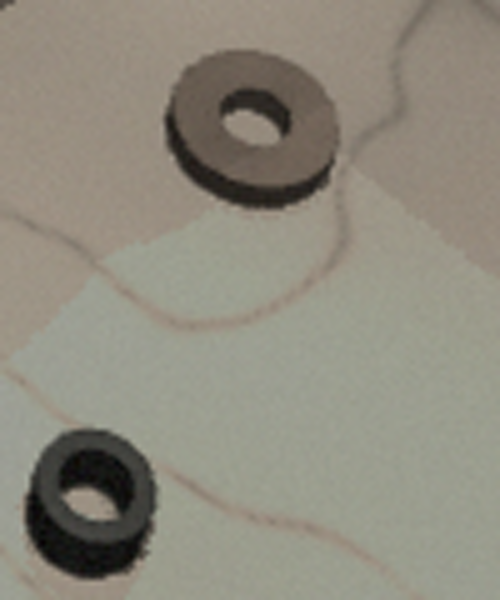

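View pics/c2.png

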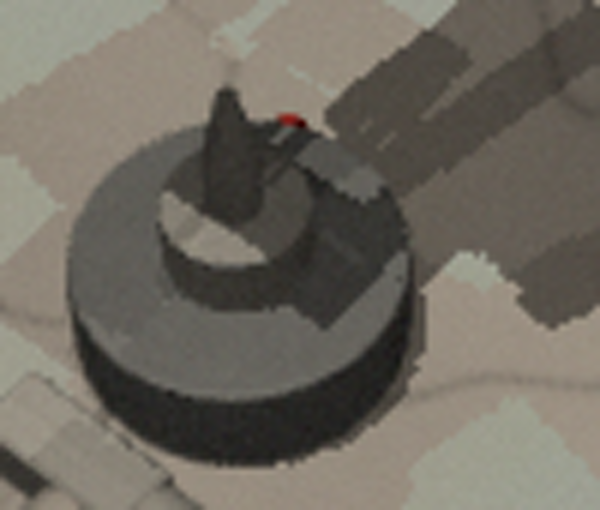

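View pics/c3.png

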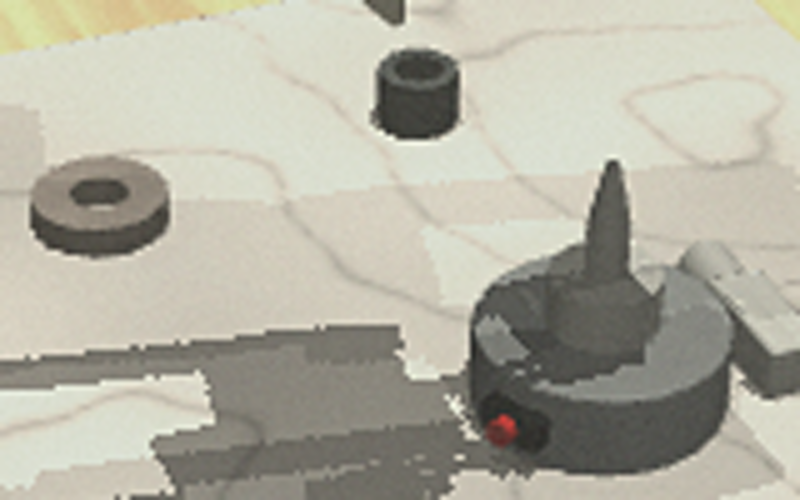

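Readings: wheel top centre scene (390.6,273.8), side (220,188.6); collar top scene (358.5,347), side (283.6,164); tip scene (253,234.7), side (322.4,182.2).

```bash
python3 - <<'E'
from bench import robot
from h import *
sc=robot.get_image("scene");sd=robot.get_image("side");wr=robot.get_image("wrist")
pos={}
for n,z,a,b in [("wheel",16,(390.6,273.8),(220,188.6)),("collar",30,(358.5,347),(283.6,164)),("tip",117,(253,235),(322.4,182.5)),("block",16,(199.5,174.5),(328,339))]:
    p,q=onz(sc,*a,z),onz(sd,*b,z); pos[n]=(p+q)/2; print(n,p.round(1),q.round(1))
print("hous",onz(sc,254.6,263.5,40), "wrist hous",onz(wr,325,163,40))
for nm,d,o,s in [("scene",sc,(200,200),3),("side",sd,(190,130),4),("wrist",wr,(250,90),4)]:
    im=crop(d["img"],*o,*((240,190) if s==3 else (180,140)),s); o=np.array(o)
    for n,r,zs in [("wheel",32,(16,0)),("collar",20,(30,0)),("tip",55,(40,0)),("tip",24,(65,40)),("tip",3,(117,))]:
        for z in zs: ring(im,d,pos[n],r,z,(0,255,0),s,o-0.)
    cv2.imwrite(f"pics/ov_{nm}.png",im)
E
```

```text
wheel [458.3 234.8  16. ] [455.7 229.7  16. ]
collar [628.9 262.1  30. ] [626.4 256.5  30. ]
tip [607.1  23.4 117. ] [608.6  21.5 117. ]
block [ 482.9 -259.4   16. ] [ 480.1 -267.7   16. ]
hous [612.10643467  26.42880806  40.        ] wrist hous [604.88944378  26.09796518  40.        ]
```

View pics/ov_scene.png

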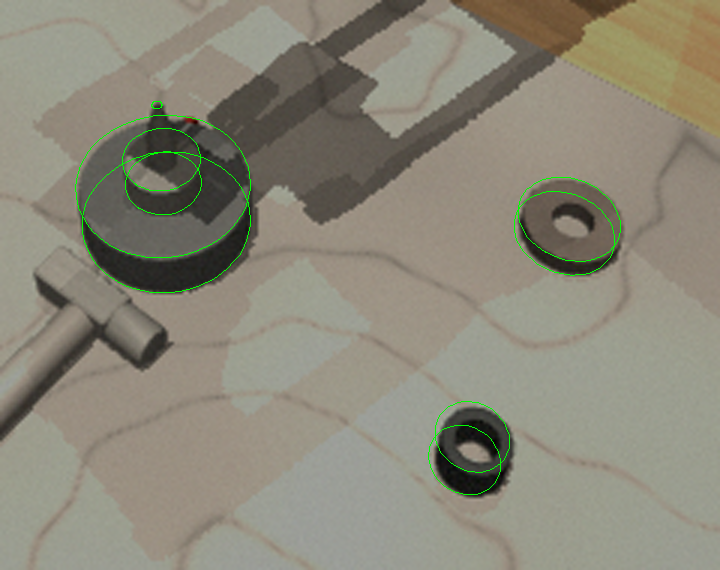

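View pics/ov_side.png

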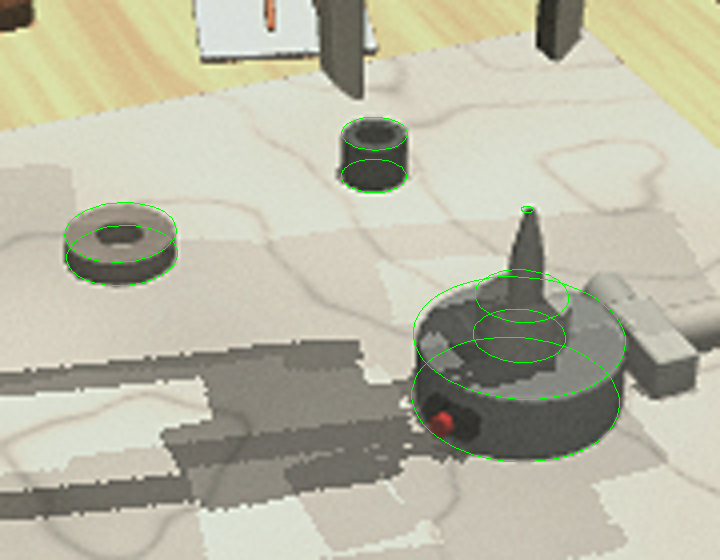

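View pics/ov_wrist.png

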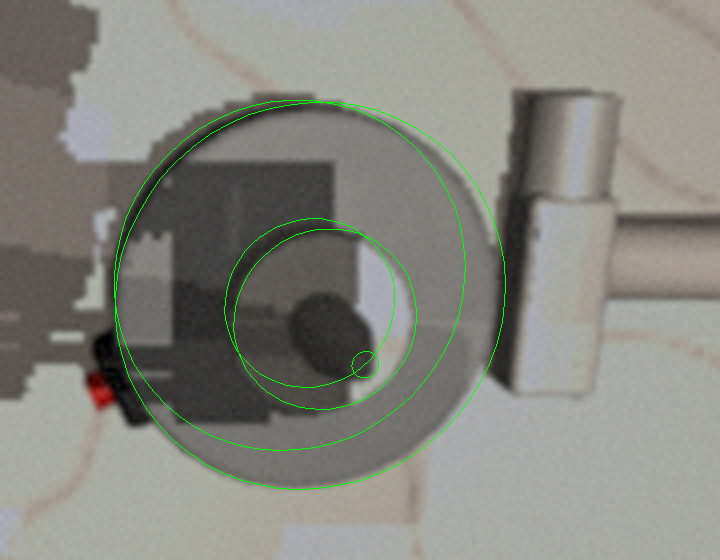

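The overlays show mild lens distortion, so I'll centre the wrist camera over each item, which cancels most of it.

```bash
python3 - <<'E'
from bench import robot
from h import *
import pickle
O=[np.pi,0,np.pi/2]
for n,p in [("tip",(608,22,218)),("collar",(627,286,218)),("wheel",(457,263,218))]:
    robot.move_ptp(p,O); robot.sleep(0.2)
    d=robot.get_image("wrist"); pickle.dump(d,open(f"pics/w_{n}.pkl","wb"))
    print(n,robot.current_tcp_pos(),d["eye"],d["orientation"],robot.current_t())
    o=(195,125); cv2.imwrite(f"pics/w_{n}.png",crop(d["img"],*o,160,150,4))
E
```

```text
tip [607.22478157  21.72007329 218.21081001] [606.77738084 104.27023588 384.1147496 ] [ 2.84020152e+00  1.43556694e-03 -3.92567111e-04] 0.9083
collar [627.50883852 284.38075457 218.21780355] [627.23971019 366.71234855 384.27024885] [ 2.84008337e+00  6.01037950e-04 -2.46997937e-03] 2.1917
wheel [458.28478992 262.97922651 217.61646493] [458.12932373 345.53188235 383.80507207] [ 2.84033141e+00  5.92440158e-04 -8.51542741e-04] 3.1667
```

View pics/w_tip.png

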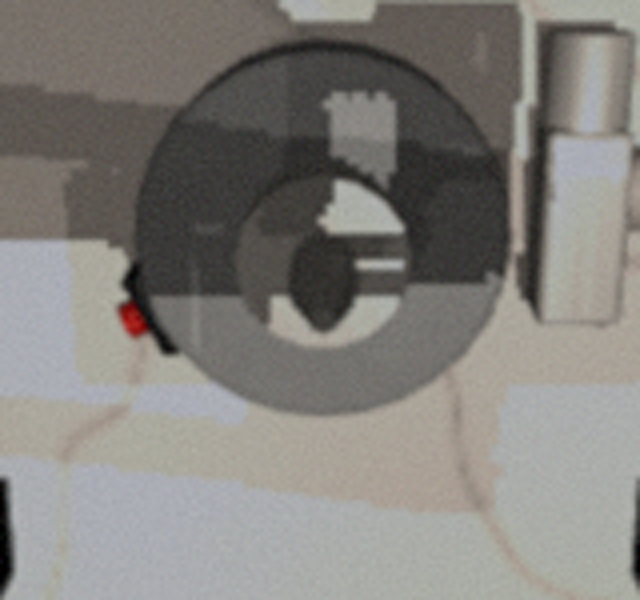

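View pics/w_collar.png

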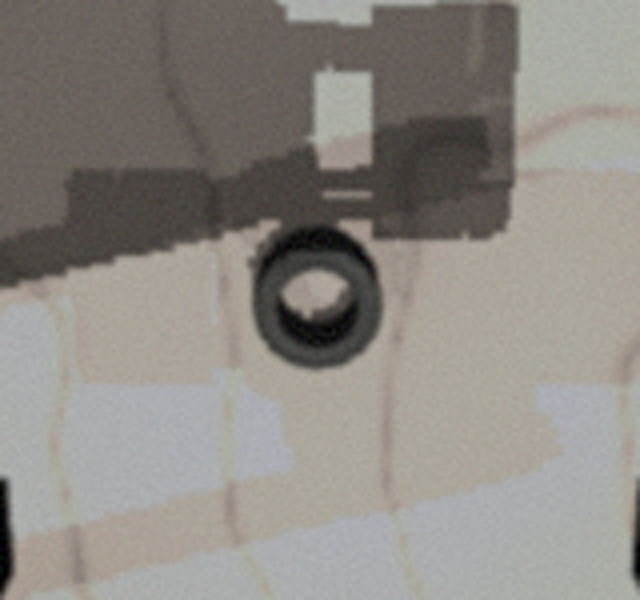

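View pics/w_wheel.png

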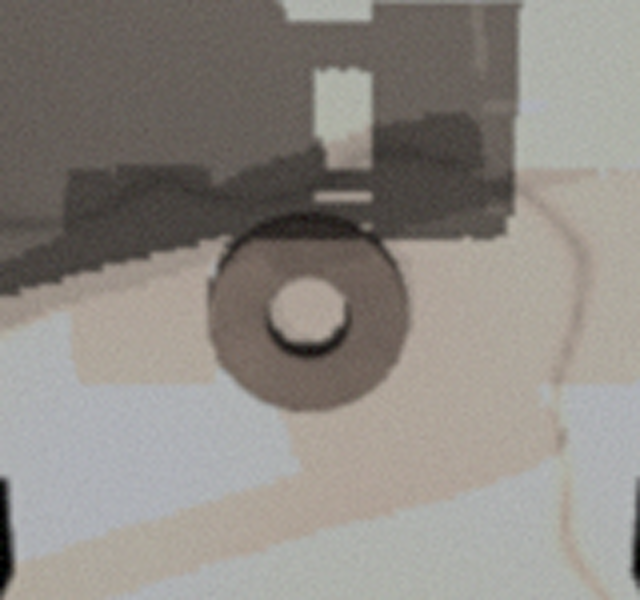

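Wrist views (full-image px): spindle tip (275.5,206), flange top centre (275.5,190), housing top (275,183), collar top (274.2,201), wheel top (272.2,203).

```bash
python3 - <<'E'
from h import *
import pickle
for n,u,v,z in [("tip",275.5,205.5,117),("tip",275.5,190,65),("tip",275,183,40),("collar",274.2,201,30),("wheel",272.2,203.2,16)]:
    d=pickle.load(open(f"pics/w_{n}.pkl","rb")); print(n,z,onz(d,u,v,z).round(1))
from bench import robot
print(robot.current_tcp_pos(),robot.current_gripper_width(),robot.current_contact_force())
E
```

```text
tip 117 [606.6  21.5 117. ]
tip 65 [606.5  22.7  65. ]
tip 40 [606.   24.7  40. ]
collar 30 [625.5 262.5  30. ]
wheel 16 [454.  234.6  16. ]
[458.28478992 262.97922651 217.61646493] 1.0010712211514343 [-0.2007866   0.50816752 -0.33358519]
```

```bash
cat >> h.py <<'E'
O=[np.pi,0,np.pi/2]
def goto(robot,p,speed=80,tol=0.6,f_stop=None):
    "move so that the measured TCP matches p (xy corrected)"
    p=np.array(p,float); robot.move_linear(p,O,speed); robot.sleep(.15)
    e=p-np.array(robot.current_tcp_pos())
    if np.linalg.norm(e)>tol: robot.move_linear(p+e,O,30); robot.sleep(.15)
    r=np.array(robot.current_tcp_pos()); print("want",p,"got",r.round(2),"cmd off",e.round(2)); return e
E
python3 - <<'E'
from bench import robot
from h import *
e=goto(robot,(454.5,234.5,60),200)
t=np.array([454.5,234.5,3])+e
print(robot.move_linear(t,O,60,f_stop=8)); print(robot.current_tcp_pos())
robot.move_gripper(0.0); print("w",robot.current_gripper_width(),robot.current_contact_force(),robot.current_tcp_pos())
robot.move_linear(np.array([454.5,234.5,160])+e,O,120); robot.sleep(.2)
print("w",robot.current_gripper_width(),robot.current_contact_force(),robot.current_t())
d=robot.get_image("wrist"); cv2.imwrite("pics/g1.png",d["img"]); d=robot.get_image("side"); cv2.imwrite("pics/g1s.png",d["img"])
E
```

```text
want [454.5 234.5  60. ] got [453.52 234.07  58.87] cmd off [-1.03 -0.47 -1.24]
False
[453.81864374 234.10220056   2.07923917]
w 0.677796347030472 [-0.19668999 -0.29341631  1.92398582] [453.57025562 234.05016623   1.87471954]
w 0.6810028511411543 [ 0.05319804  0.71915004 -1.00555714] 8.0167
```

View pics/g1.png

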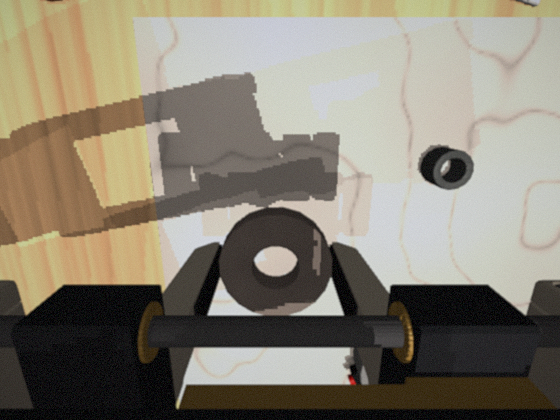

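View pics/g1s.png

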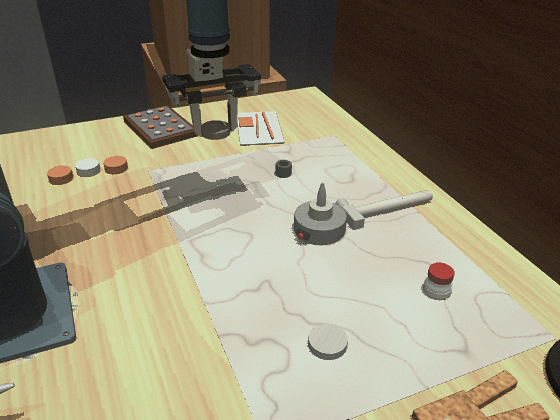

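Wheel is held between the fingers, top ellipse centred ~(275.5,261) in the wrist picture. I'll measure its offset from the TCP and the command/reading noise.

```bash
python3 - <<'E'
from bench import robot
from h import *
for i in range(4):
    d=robot.get_image("wrist"); p=np.array(robot.current_tcp_pos())
    print(p.round(2),(d["eye"]-p).round(2),(onz(d,275.5,261,p[2]+13.5)-p).round(2))
cv2.imwrite("pics/g2.png",crop(d["img"],205,190,140,140,4))
print(robot.inverse_kinematics((606.5,22.5,160),O), robot.current_qpos())
E
```

```text
[453.39 234.   158.51] [ -0.44  82.54 165.93] [-0.55  3.21 13.5 ]
[453.43 234.   158.58] [ -0.46  82.54 165.96] [-0.54  3.21 13.5 ]
[453.43 234.01 158.65] [ -0.46  82.54 165.97] [-0.51  3.2  13.5 ]
[453.47 234.02 158.7 ] [ -0.49  82.53 165.99] [-0.52  3.19 13.5 ]
[-0.14651048  0.40216485  1.47695712  0.          1.26247068 -0.14651048] [ 2.57559756e-01  2.37832542e-01  1.71731945e+00 -1.68644452e-05
  1.18652618e+00  2.57589787e-01]
```

View pics/g2.png

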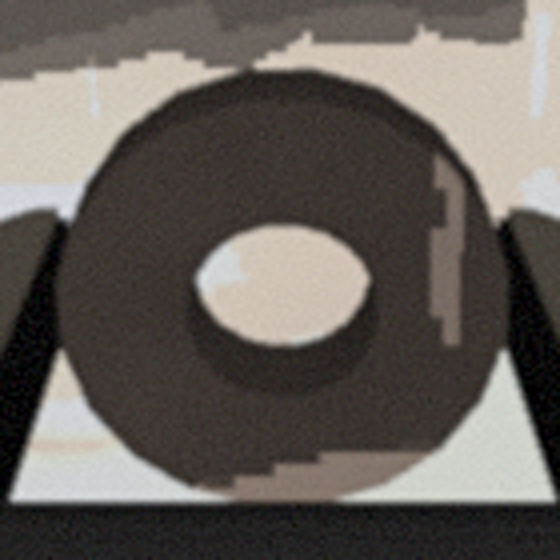

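Hole's top rim centres at ~(276.3,267), so the wheel's offset from the TCP is about 0. On to the spindle.

```bash
python3 - <<'E'
from bench import robot
from h import *
robot.move_linear((530,130,165),O,150)
p=np.array([606.5,22.5,140]); robot.move_linear(p,O,120); robot.sleep(.6)
m=np.array(robot.current_tcp_pos()); e=p-m; robot.move_linear(p+e,O,20); robot.sleep(.6)
print(m.round(2),np.round(robot.current_tcp_pos(),2),robot.current_contact_force(),robot.current_t())
d=robot.get_image("wrist"); print((onz(d,276.3,267.3,robot.current_tcp_pos()[2]+13.5)).round(2))
cv2.imwrite("pics/p_w.png",crop(d["img"],205,190,140,140,4))
a=robot.get_image("scene")["img"];b=robot.get_image("side")["img"]
cv2.imwrite("pics/p_s.png",np.hstack([crop(a,190,150,130,150,3),crop(b,265,110,130,150,3)]))
E
```

```text
[606.48  22.51 140.  ] [606.51  22.49 139.99] [-0.51135841 -0.21542974 -1.08899084] 12.0417
[606.47  21.76 153.48]
```

View pics/p_w.png

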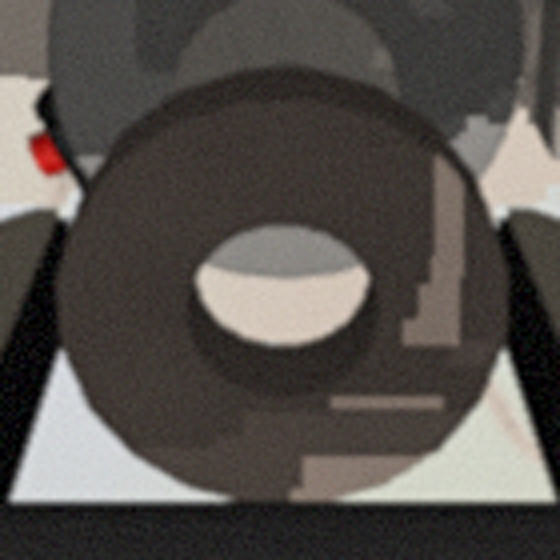

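View pics/p_s.png

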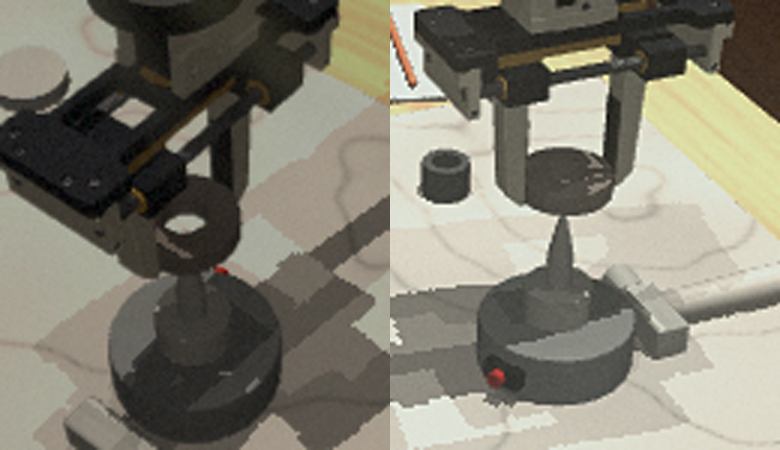

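The wheel is held level, over the tip. Lowering it in guarded stages.

```bash
python3 - <<'E'
from bench import robot
from h import *
for z,s in [(110,50),(88,40),(76,30),(64,12)]:
    r=robot.move_linear((606.5,22.5,z),O,s,f_stop=4)
    print(z,r,np.round(robot.current_tcp_pos(),2),np.round(robot.current_contact_force(),2))
    if r: break
robot.sleep(.4);print(np.round(robot.current_tcp_pos(),2),np.round(robot.current_contact_force(),2),np.round(robot.current_ft_torque(),2),robot.current_t())
a=robot.get_image("scene")["img"];b=robot.get_image("side")["img"]
cv2.imwrite("pics/q_s.png",np.hstack([crop(a,190,180,130,150,3),crop(b,265,110,130,150,3)]))
E
```

```text
110 False [606.61  22.45 110.01] [ 0.76  0.61 -0.62]
88 False [606.54  22.51  87.92] [ 0.75  0.44 -1.97]
76 False [606.39  22.52  75.8 ] [-0.1  -0.83 -1.44]
64 True [606.42  22.53  66.89] [-0.22  0.55  3.87]
[606.39  22.52  66.87] [0.07 0.52 6.  ] [-0.02 -0.05 -0.04] 15.325
```

View pics/q_s.png

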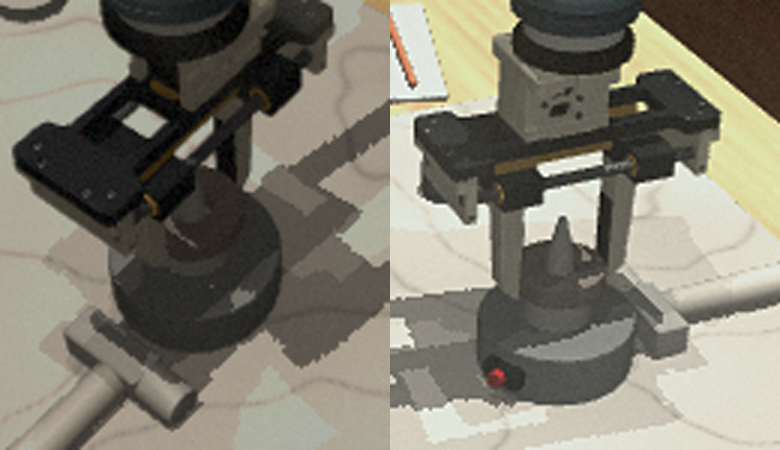

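Contact came at TCP z 66.9, which matches the flange height. Releasing, then picking up the collar.

```bash
python3 - <<'E'
from bench import robot
from h import *
robot.move_gripper(1.0); robot.sleep(.3); print(robot.current_gripper_width(),np.round(robot.current_contact_force(),2))
robot.move_linear((606.5,22.5,160),O,100); robot.sleep(.2)
# look from behind: shift so seat is in view
robot.move_linear((606.5,40,218),O,150);robot.sleep(.5)
d=robot.get_image("wrist"); o=(195,125); im=crop(d["img"],*o,160,150,4); cv2.imwrite("pics/r_w.png",im)
a=robot.get_image("scene")["img"];b=robot.get_image("side")["img"]
cv2.imwrite("pics/r_s.png",np.hstack([crop(a,190,180,130,150,3),crop(b,265,110,130,150,3)]))
print(robot.current_t())
import pickle;pickle.dump(d,open("pics/r_w.pkl","wb"))
E
```

```text
0.9998910670423974 [ 0.31 -0.09 -0.63]
18.9083
```

View pics/r_w.png

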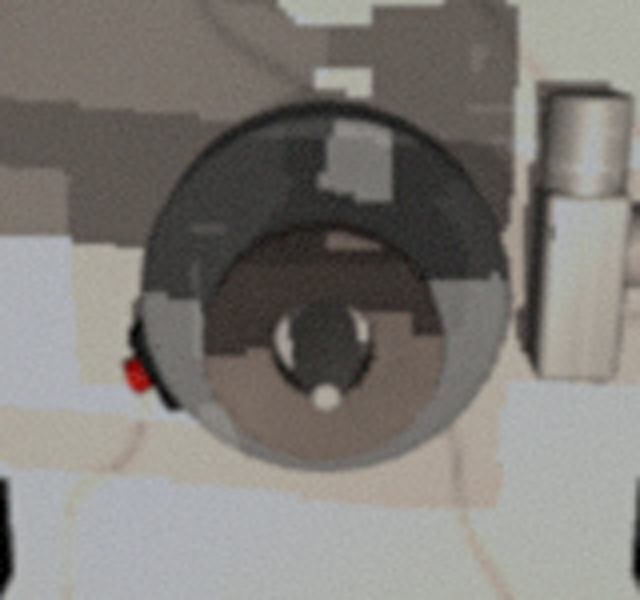

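View pics/r_s.png

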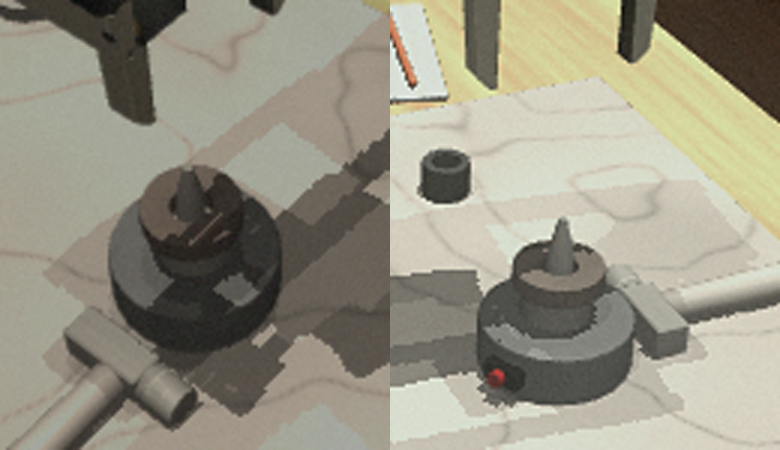

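Wheel lies flat on the flange, spindle centred in its hole; the tip is at full-image px (276.5,224.5).

```bash
python3 - <<'E'
from bench import robot
from h import *
import pickle
d=pickle.load(open("pics/r_w.pkl","rb")); print("tip",onz(d,276.5,224.5,117).round(1))
robot.move_linear((625.5,262.5,120),O,200); robot.move_linear((625.5,262.5,60),O,80);robot.sleep(.5); print(np.round(robot.current_tcp_pos(),2))
print(robot.move_linear((625.5,262.5,6),O,60,f_stop=8)); robot.sleep(.4);print(np.round(robot.current_tcp_pos(),2))
robot.move_gripper(0.0); print("w",93*robot.current_gripper_width(),np.round(robot.current_tcp_pos(),2))
robot.move_linear((625.5,262.5,160),O,120); robot.sleep(.6)
p=np.array(robot.current_tcp_pos());print(93*robot.current_gripper_width(),p,robot.current_t())
d=robot.get_image("wrist"); pickle.dump(d,open("pics/k.pkl","wb")); cv2.imwrite("pics/k.png",crop(d["img"],205,190,140,140,4))
E
```

```text
tip [606.8  21.3 117. ]
[625.54 262.5   60.12]
False
[625.57 262.51   6.18]
w 39.61854214273544 [625.54 262.5    5.97]
39.942063456810686 [625.51538524 262.51977557 160.02389268] 26.0417
```

View pics/k.png

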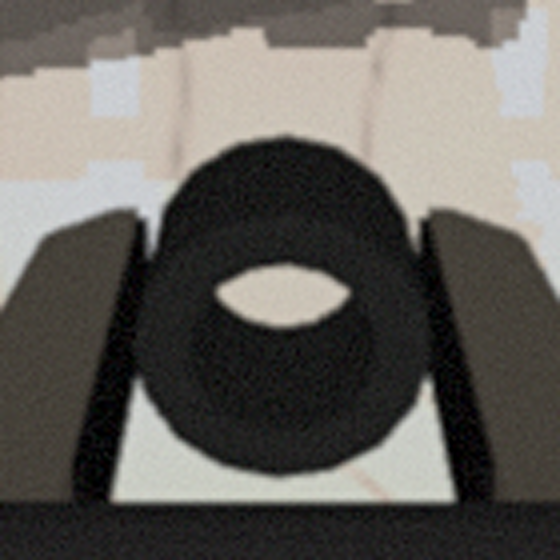

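Collar held upright; top ellipse centred ~(275.6,276.3) in full-image pixels.

```bash
python3 - <<'E'
from bench import robot
from h import *
import pickle
d=pickle.load(open("pics/k.pkl","rb")); print("collar off",onz(d,275.6,276.3,184)-[625.5,262.5,160])
robot.move_linear((606.5,22.2,160),O,180); robot.sleep(.5); print(np.round(robot.current_tcp_pos(),2))
for z,s in [(130,50),(105,40),(95,30),(84,12)]:
    r=robot.move_linear((606.5,22.2,z),O,s,f_stop=4)
    print(z,r,np.round(robot.current_tcp_pos(),2),np.round(robot.current_contact_force(),2))
    if r: break
robot.sleep(.4);print(np.round(robot.current_tcp_pos(),2),np.round(robot.current_contact_force(),2),robot.current_t())
a=robot.get_image("scene")["img"];b=robot.get_image("side")["img"]
cv2.imwrite("pics/m_s.png",np.hstack([crop(a,190,180,130,150,3),crop(b,265,110,130,150,3)]))
E
```

```text
collar off [-0.42691916 -0.24661143 24.        ]
[606.5   22.33 159.99]
130 False [606.63  22.17 130.05] [-0.07 -0.65 -0.8 ]
105 False [606.62  22.23 105.03] [ 0.08  0.94 -0.93]
95 False [606.36  22.22  94.77] [-0.1   0.58 -1.3 ]
84 True [606.44  22.22  86.92] [-0.55 -0.12  4.86]
[606.46  22.21  86.95] [-0.09  0.26  6.09] 31.1583
```

View pics/m_s.png

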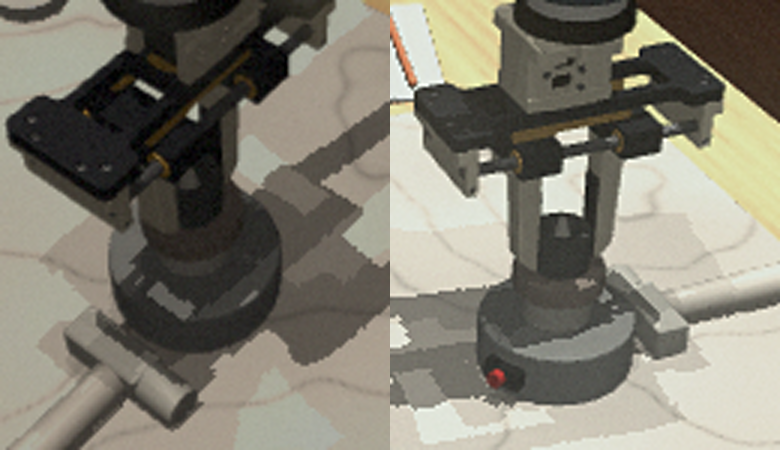

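Contact came at 86.9, where 87 was expected, so the collar is seated on the wheel. Release and retreat.

```bash
python3 - <<'E'
from bench import robot
from h import *
robot.move_gripper(1.0); robot.sleep(.3)
robot.move_linear((606.5,22.2,180),O,100)
robot.move_linear((606.5,40,240),O,120);robot.sleep(.4)
d=robot.get_image("wrist")
a=robot.get_image("scene");b=robot.get_image("side");c=[606.6,22.1]
ims=[]
for dd,o in [(a,(190,180)),(b,(265,110)),(d,(210,125))]:
    im=crop(dd["img"],*o,130,150,2)
    ims.append(im)
cv2.imwrite("pics/z.png",np.hstack(ims)); print(robot.current_t(),np.round(robot.current_contact_force(),2),robot.current_gripper_width())
E
```

```text
34.8583 [-0.46  0.09 -1.21] 0.9987535434506871
```

View pics/z.png

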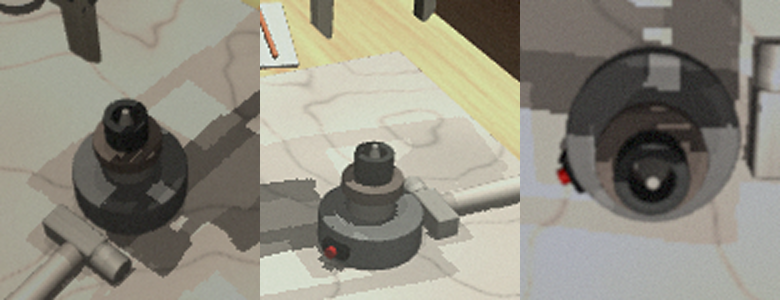

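All three views show the collar upright on the flat wheel, with the tip inside it (composite px ~(125,115), (375,148), (652,183)) and the gripper clear.

```bash
python3 -c "
from bench import robot
robot.hand_in()"
```

```text
the job is handed in; nothing more can be done
```

The wheel is flat on the flange and the collar stands on it, both let go. I handed the job in at about 35 s of the 58 s allowed; the hand-in gave no verdict.

- **Wheel:** I gripped it across its diameter and lowered it with a force stop. It touched down at TCP z 66.9 mm, within about 0.1 mm of the expected flange height. After release it lay flat in the pictures, with the spindle central in its hole.
- **Collar:** I placed it the same way after checking the wheel. It touched the wheel at TCP z 86.9 mm, where 87 was expected. The final scene, side and wrist pictures show it upright around the spindle, with the gripper open and clear.
- **Block:** I did not touch it.
- **Disagreements:** The fixed cameras differed by up to about 8 mm on positions because of lens distortion, so I used centred wrist-camera views instead. The first TCP readings after moves were off by 1–2 mm until the arm had settled, and the wheel grasp went ahead on one of them, about 1 mm off. Later positions were read after a longer settling pause.

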